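# Space a ceramic tile in its bonding jig and hold it flush

## Robot

A 6-joint arm with a two-finger parallel gripper is mounted at the origin on the work surface. World frame = base frame: x ahead of the robot, y to its left, z up, the work surface at z = 0. Lengths are in mm, angles in rad, forces in N, time in s.
With the tool pointing down it reaches from about 375 to 750 mm from the base axis. Payload 9 kg.
Tool frame: the origin (TCP) lies midway between the tips of the shut fingers; the grasp point (between the pads) lies 19 mm behind it; z points along the fingers, x is the direction in which the jaws open and shut, and the axes are right-handed (so a half turn about z gives the same grasp; the last joint's range is limited). The gripper opens to 85 mm and grips with 20 to 120 N. Pads are 22 mm wide; open, the fingers measure 114 mm over their backs; the gripper's body (76 mm by 85 mm) begins 54 mm behind the grasp point. The pads swing forward as they close: fully open they stand 13 mm farther back than shut.
Start: joints at [-1.495, 0.104, 0.097, 1.564, 0, 1.353], TCP at [173.764, -574.319, 231.331] pointing down, gripper open.
Joint ranges: [-2.99, 2.99], [-0.84, 1.86], [-1.1, 1.16], [-1.84, 2.11], [-1.51, 1.56], [-3.14, 3.14]. Speed limits (rad/s): [2.22, 2.22, 2.57, 3.14, 3.14, 3.14].

## Interface

Orientations are given as [roll, pitch, yaw] about the fixed x, y, z axes, in that order (R = Rz(yaw) Ry(pitch) Rx(roll)).
In Python, from cell import bot gives the robot as it stands. The module is installed in compiled form; this text tells all that it offers.
- The arm moves only by the tool apply_moves, never from a script. Its argument "rows" is a list of rows, each an object with "xyz": the shift along the tool's x, y, z in m, a list of three; "dr": the turn, a rotation vector about the tool's x, y, z in degrees, a list of three; "hand": the opening in per cent of the stroke, from 0 (shut) to 100 (fully open). In form: [{"xyz": [tx, ty, tz], "dr": [rx, ry, rz], "hand": hand}, ...]. A call has 1 to 10 rows; each row shifts and turns the pose as measured when the row begins, along the tool's axes as they then stand; what a row does not reach is not made up. A row lasts 1/12 s, in which the tool goes at most 41.7 mm and 7.16 degrees, less where a joint would pass 70% of its speed; a pose out of reach is approached as far as the arm can. A call with a gripper value outside its range is refused whole. The fingers move at their own pace and stop on an object; the grip force is fixed at half the most. Time passes only in rows, so rows that do not move let the fingers close. It gives the time, the measured TCP pose, the force and the opening at its end, in the units of the state.
- bot.get_obs(): the state, without advancing time (a new reading comes with each control period).
- bot.snapshot(name): name is "scene" or "top" or "wrist"; returns (picture, depth): 400x640x3 uint8, red, green, blue; 400x640 float32, mm along the optical axis (not along the pixel's ray), 0 where there is no reading.
- bot.camera_info(name): a dict with "intrinsics" (3x3 intrinsics, pixels), "camera_from_world" (4x4, takes a point from world to camera coordinates); the wrist camera has in their place "hand_eye" (4x4, takes a point from camera to tool coordinates, whose origin is the TCP and whose axes are the tool frame's). Camera axes: x right, y up, looking along -z (the intrinsics and any distortion apply to the point x, -y, -z); pixel columns grow to the right and rows downward; lengths in mm; the calibration is good to about 2 mm. A picture is of the moment at which its call begins: read the wrist's pose just before it. camera_info takes no time and is no camera call.
- bot.close_job(): hands the job in, once; it reports no verdict.
The state is a dict: "time_s": time; "q": joint angles; "joint_velocities": joint speeds; "joint_efforts": joint torques, N m; "tool_pos": TCP position; "orientation": TCP orientation; "force": force on the tool from outside, world axes, zero at the start; "wrist_torque": the same for the moment, N m; "width": opening from 0.0 (shut) to 1.0 (fully open).
Only numpy, scipy, OpenCV 4.12 (cv2) and the standard library are available. Lean on these libraries where they do the work, as an engineer would, in place of code of your own. Each camera call takes 0.05 s, during which the arm holds its last target. There are 200 camera calls.

## Task

Take the orange spacer from its rack and slide it upright, all the way down to the base plate, into whichever of the two gaps beside the white tile is wide enough for it, wholly within the length of the tile. Let go of the spacer, then press the sprung tile down with the fingers until its top is flush with the yellow cheeks and finish while still holding it pressed down. Leave everything else on the bench where it is.

Things in the scene. Friction and masses are not known exactly. Their poses are not given: they have to be found in the camera images.
- jig: Bonding jig fixed to the bench, left or right of centre, turned up to 20 degrees: a dark steel base plate 130 (x) by 210 (y) by 12 thick. Origin at the centre of its underside, on the bench, z up. The tile is over its middle; a yellow cheek stands on the plate at each y side of the tile, so the two gaps run along the jig's x.
- cheek_thin: Thinner yellow cheek, fixed, 90 (x) by 18 (y) by 30 tall, top 42 above the bench, axes parallel to the jig's. Origin at the centre of its underside, 76 from the jig's centre towards the jig's +y or -y (differs per start). The gap between it and the tile is 12 wide, 90 long, 30 deep to the base plate (12 above the bench); its centreline is 61 from the jig's centre.
- cheek_thick: The thicker yellow cheek, fixed to the jig on the other side of the tile, 90 by 32 by 30 tall, its top 42 above the bench, its origin (centre of the underside) also 76 mm from the jig's centre. The gap between it and the tile is only 5 mm wide: the spacer does not fit there.
- tile: White tile 12 thick on an aluminium carrier 16 thick, both 90 (jig x) by 110 (jig y), over the jig's centre, sprung, moves only straight up and down. Origin: centre of the carrier's underside; tile top 28 above it. At rest the top is 48 above the bench; pressed 6 down to its stop it is 42, flush with the cheeks. Takes 2 N to start, 8 N to hold at the stop, anywhere on it; springs back up.
- spacer: Orange plastic spacer, loose, 40 to 85 g, upright in the rack, foot 8 above the bench. Origin at the middle of its foot, z up. Blade 9 thick (y) by 50 wide (x), 0 to 41 above the foot, foot's long edges rounded; grip head 16 thick (y) by 30 wide (x), 41 to 81 above the foot. Take the head across its 16 from above. Same either way round.
- rack: Grey plastic rack, fixed to the bench, 160 (x) by 66 (y) by 30 tall. Origin at the centre of its underside. Two slots end to end along its x, floor 8 above the bench: the orange spacer stands 38.5 mm towards its -x, the blue spacer 38.5 mm towards its +x.
- thick_spacer: Thick blue spacer, 18 by 50 by 81 tall, loose, in the rack's other slot. Not to be used. Origin at the middle of its foot.
- screwdriver: Screwdriver lying on the bench beyond the jig and rack, loose. Origin at its underside.
- jar: Small jar, loose, 56 across, 75 tall, on the robot's right. Origin at the centre of its underside.
- tape: Blue tape roll lying flat, loose, 90 across, 24 tall, on the robot's left. Origin at the centre of its underside.
Mind the look-alikes: they are no part of the job. There is more than one size of the spacer; the job needs the middle-sized.

How it is judged:
By the outcome, as a careful person would: the job done as asked, in the order asked, and still so for the second after the job is handed in, while the arm keeps its last pose, push and grip.
It also fails if it takes over 48 s, if anything falls off the work surface, if the arm or the gripper's body presses on something with over 40 N, if the wrist force passes 120 N, or if a joint passes its speed limit or range.

## Working session

There is one attempt and no reset: what is moved stays moved. The work goes in short steps, Python scripts to look and compute and a tool call to move; the robot and the scene stay as the last step left them, time stands still between calls to the robot, and variables do not carry over. Pictures are saved under pics/ and viewed, about 8 in all and at most 12, crops included, and the job is handed in when it is done.

Besides the shell and the picture viewer there is one more tool, called after ">>>" as name(argument=value, ...), one argument or row to a line, values as JSON. apply_moves: Moves the arm, as the interface text tells. Its arguments: {"type":"object","properties":{"rows":{"type":"array","items":{"type":"object","properties":{"xyz":{"type":"array","items":{"type":"number"}},"dr":{"type":"array","items":{"type":"number"}},"hand":{"type":"number"}}}}},"required":["rows"]}

```bash
mkdir -p pics; cat > h.py <<'E'
import numpy as np, cv2
from cell import bot
from scipy.spatial.transform import Rotation as R
def cloud(name):
    o=bot.get_obs(); img,d=bot.snapshot(name); c=bot.camera_info(name); K=np.array(c['intrinsics'])
    v,u=np.mgrid[0:400,0:640]; dist=c.get('distortion')
    x=(u-K[0,2])/K[0,0]*d; y=(v-K[1,2])/K[1,1]*d
    P=np.stack([x,-y,-d],-1)
    if 'hand_eye' in c:
        H=np.array(c['hand_eye']); P=P@H[:3,:3].T+H[:3,3]
        P=P@R.from_euler('xyz',o['orientation']).as_matrix().T+o['tool_pos']
    else:
        H=np.linalg.inv(np.array(c['camera_from_world'])); P=P@H[:3,:3].T+H[:3,3]
    P[d==0]=np.nan
    return img,d,P
E
python3 - <<'E'
from h import *
print(bot.get_obs())
for n in('scene','top','wrist'):
    c=bot.camera_info(n); print(n,{k:np.round(np.array(v),3).tolist() if not isinstance(v,str) else v for k,v in c.items()})
I=[]
for n in('scene','top'):
    img,d,P=cloud(n); np.savez(f'{n}.npz',img=img,P=P); I.append(img)
    cv2.imwrite(f'pics/{n}0.png',img[...,::-1])
cv2.imwrite('pics/both.png',cv2.resize(np.vstack(I)[...,::-1],(480,600)))
E
```

```text
{'time_s': 0.0, 'q': array([-1.49468204e+00,  1.04713690e-01,  9.64802904e-02,  1.56387448e+00,
        1.84869910e-05,  1.35308745e+00]), 'joint_velocities': array([ 0.00169178,  0.00016337,  0.00071508, -0.00014712,  0.00126863,
        0.00115112]), 'joint_efforts': array([-8.20277382e-04, -5.56931591e+01,  5.03650689e+01,  1.69953337e-02,
       -4.00872541e-04, -1.61247421e-06]), 'tool_pos': array([ 173.75302292, -573.95953211,  230.5199507 ]), 'orientation': array([-3.14129132e+00,  1.27659642e-03, -1.27697299e+00]), 'force': array([0.4201391 , 0.16024512, 0.46451866]), 'wrist_torque': array([ 0.04467572,  0.03670271, -0.01067235]), 'width': 1.0011756617522531}
scene {'intrinsics': [[441.813, 0.0, 325.019], [0.0, 441.813, 196.937], [0.0, 0.0, 1.0]], 'camera_from_world': [[0.787, 0.617, -0.011, -445.434], [-0.505, 0.655, 0.561, 272.623], [0.354, -0.436, 0.827, -1429.324], [0.0, 0.0, 0.0, 1.0]]}
top {'intrinsics': [[479.988, 0.0, 329.403], [0.0, 479.988, 190.715], [0.0, 0.0, 1.0]], 'camera_from_world': [[0.015, -1.0, -0.004, -13.982], [0.984, 0.014, 0.179, -601.97], [-0.179, -0.007, 0.984, -1285.921], [0.0, 0.0, 0.0, 1.0]]}
wrist {'intrinsics': [[316.567, 0.0, 315.23], [0.0, 316.567, 201.657], [0.0, 0.0, 1.0]], 'hand_eye': [[1.0, -0.001, 0.001, -0.492], [-0.0, -0.965, -0.263, -66.217], [0.001, 0.263, -0.965, -143.661], [0.0, 0.0, 0.0, 1.0]]}
```

View pics/top0.png

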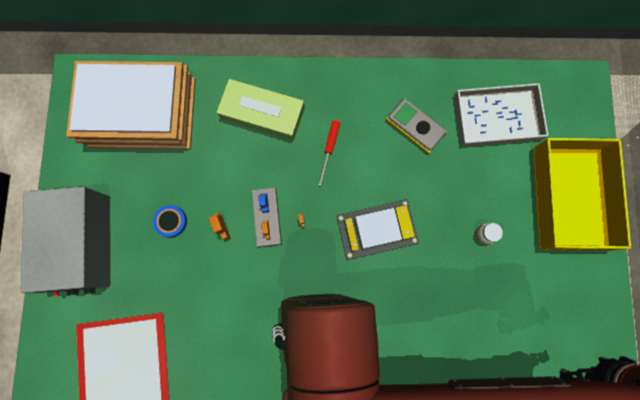

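View pics/scene0.png

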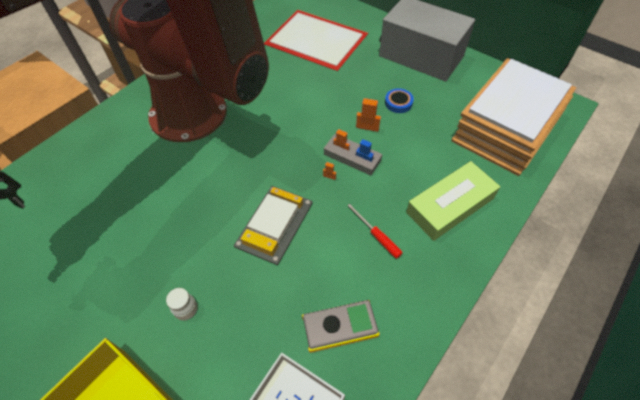

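Candidates for the orange spacer in the top view:
- Big loose one at (220,227).
- Small loose one at (301,220).
- One in the rack's near slot at (265,230), with the blue one beside it at (263,202). It is the middle size and stands in the rack, so it is the one meant.

The jig is at (377,228), with its thin cheek on the left. Next I'll measure both and view an enlarged crop.

```bash
cat > m.py <<'E'
from h import *
def fit(P,mask,z0,z1,lab):
    m=mask&(P[...,2]>z0)&(P[...,2]<z1); n,l,s,c=cv2.connectedComponentsWithStats(m.astype(np.uint8))
    for i in range(1,n):
        if s[i,4]<25: continue
        q=P[l==i]; r=cv2.minAreaRect(q[:,:2].astype(np.float32))
        print(lab,'px',c[i].round(),'n',s[i,4],'z',np.median(q[:,2]).round(1),'rect c',np.round(r[0],1),'size',np.round(r[1],1),'ang',round(r[2],1),'mean',q[:,:2].mean(0).round(1))
def masks(img):
    h=cv2.cvtColor(img,cv2.COLOR_RGB2HSV); H,S,V=[h[...,i] for i in range(3)]
    return dict(orange=(H>4)&(H<17)&(S>150)&(V>80),blue=(H>100)&(H<130)&(S>120),yellow=(H>19)&(H<30)&(S>140)&(V>100),white=(S<60)&(V>170),grey=(S<70)&(V>60)&(V<170))
E
python3 - <<'E'
from m import *
z=np.load('top.npz'); img,P=z['img'],z['P']; M=masks(img)
roi=np.zeros((400,640),bool); roi[170:270,150:520]=1
fit(P,M['orange']&roi,50,120,'orange'); fit(P,M['blue']&roi,15,120,'blue'); fit(P,M['yellow']&roi,30,60,'yellow'); fit(P,M['white']&roi,35,60,'white'); fit(P,M['grey']&roi,20,40,'grey')
cv2.imwrite('pics/crop1.png',cv2.resize(img[170:270,190:440,::-1],(750,300),interpolation=2))
E
```

```text
orange px [216. 223.] n 125 z 115.0 rect c [506.1 296.7] size [55.9 22. ] ang 23.5 mean [501.5 293.9]
orange px [265. 228.] n 44 z 88.3 rect c [495.7 167.3] size [38.8 15.2] ang 4.6 mean [492.5 167. ]
orange px [224. 234.] n 29 z 58.8 rect c [474.9 282.7] size [16.1 12.9] ang 25.2 mean [475.4 282.9]
blue px [263. 202.] n 133 z 85.1 rect c [567.9 178.3] size [47.1 20.5] ang 2.5 mean [563.9 176. ]
blue px [170. 221.] n 328 z 24.5 rect c [515.8 447.7] size [89.2 88.3] ang 49.6 mean [514.7 445.2]
yellow px [404. 222.] n 370 z 42.1 rect c [ 520.5 -215.7] size [89.8 33.6] ang 13.6 mean [ 519.5 -215. ]
yellow px [352. 234.] n 199 z 42.1 rect c [484.1 -68.1] size [89.4 18.1] ang 14.0 mean [483.6 -67.9]
white px [378. 228.] n 1262 z 48.5 rect c [ 502.3 -141.7] size [ 89.  108.9] ang 13.6 mean [ 501.9 -141.6]
grey px [267. 217.] n 1055 z 30.6 rect c [531.9 173.4] size [161.9  66.9] ang 7.4 mean [528.5 171.3]
grey px [480. 235.] n 54 z 31.0 rect c [ 487.4 -432.3] size [55.3 23.7] ang 17.4 mean [ 486.5 -428.3]
```

View pics/crop1.png

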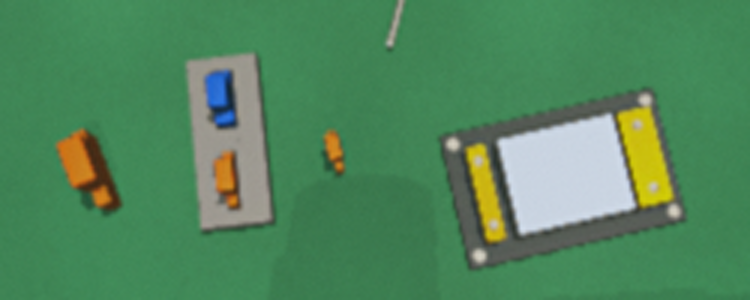

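The crop confirms it: the orange spacer is in the rack's near slot at crop (226,175), blue above it at (219,97), with the big one at (85,170) and the small one at (334,152) loose on the bench. The thin cheek is at crop (486,193), and the 12 mm gap beside it shows dark. I'll move over the jig first.

>>> apply_moves(
  rows=[
    {"xyz": [-0.024, -0.033, 0], "dr": [0, 0, 0], "hand": 100},
    {"xyz": [-0.024, -0.033, 0], "dr": [0, 0, 0], "hand": 100},
    {"xyz": [-0.024, -0.033, 0], "dr": [0, 0, 0], "hand": 100},
    {"xyz": [-0.024, -0.033, 0], "dr": [0, 0, 0], "hand": 100},
    {"xyz": [-0.024, -0.033, 0], "dr": [0, 0, 0], "hand": 100},
    {"xyz": [-0.024, -0.033, 0], "dr": [0, 0, 0], "hand": 100},
    {"xyz": [-0.024, -0.033, 0], "dr": [0, 0, 0], "hand": 100},
    {"xyz": [-0.024, -0.033, 0], "dr": [0, 0, 0], "hand": 100},
    {"xyz": [-0.024, -0.033, 0], "dr": [0, 0, 0], "hand": 100},
    {"xyz": [-0.024, -0.033, 0], "dr": [0, 0, 0], "hand": 100},
  ],
)

```text
time_s: 0.93
tool_pos: [420.5, -243.8, 224.7]
orientation: [3.141, 0.009, -1.29]
force: [0.1, -1.3, 0.1]
width: 1.003
```

>>> apply_moves(
  rows=[
    {"xyz": [-0.03, -0.022, 0], "dr": [0, 0, 1], "hand": 100},
    {"xyz": [-0.03, -0.022, 0], "dr": [0, 0, 1], "hand": 100},
    {"xyz": [-0.03, -0.022, 0], "dr": [0, 0, 1], "hand": 100},
    {"xyz": [-0.03, -0.022, 0], "dr": [0, 0, 1], "hand": 100},
    {"xyz": [-0.03, -0.022, 0], "dr": [0, 0, 1], "hand": 100},
    {"xyz": [-0.03, -0.022, 0], "dr": [0, 0, 1], "hand": 100},
    {"xyz": [-0.03, -0.022, 0], "dr": [0, 0, 1], "hand": 100},
    {"xyz": [0, 0, 0], "dr": [0, 0, 0], "hand": 100},
    {"xyz": [0, 0, 0], "dr": [0, 0, 0], "hand": 100},
  ],
)

```text
time_s: 1.68
tool_pos: [527.3, 16.5, 223.7]
orientation: [3.138, 0.012, -1.41]
force: [0.0, 0.1, 0.2]
width: 1.0
```

```bash
python3 - <<'E'
from m import *
for n in('wrist','top'):
    img,d,P=cloud(n); M=masks(img); cv2.imwrite(f'pics/{n}1.png',img[...,::-1])
    roi=(P[...,0]>400)&(P[...,0]<640)&(P[...,1]>-270)&(P[...,1]<230)
    print(n)
    fit(P,M['orange']&roi,82,96,'orange'); fit(P,M['blue']&roi,80,100,'blue'); fit(P,M['yellow']&roi,36,48,'yellow'); fit(P,M['white']&roi,40,56,'white'); fit(P,M['grey']&roi,25,36,'grey')
o=bot.get_obs();print(o['tool_pos'],o['orientation'],o['q'],o['force'])
E
```

```text
wrist
orange px [148. 201.] n 662 z 89.9 rect c [491.4 169.7] size [29.6 16.7] ang 9.0 mean [492.4 168.3]
blue px [139. 115.] n 897 z 89.9 rect c [566.9 179.9] size [29.2 18.6] ang 7.0 mean [567.6 178.1]
yellow px [528. 220.] n 2286 z 42.8 rect c [ 518.5 -213.2] size [90.5 32.8] ang 14.3 mean [ 521.  -212.1]
yellow px [385. 230.] n 1227 z 43.0 rect c [482.4 -65.9] size [90.2 18. ] ang 13.8 mean [484.4 -64.8]
white px [462. 225.] n 7659 z 49.0 rect c [ 500.5 -139.8] size [ 90.4 110. ] ang 13.6 mean [ 505.8 -141. ]
white px [531. 196.] n 32 z 44.0 rect c [ 546.8 -206.1] size [6.  5.6] ang 43.0 mean [ 547.4 -206.1]
white px [386. 207.] n 30 z 44.5 rect c [511.5 -58.7] size [5.8 5.6] ang 12.2 mean [511.5 -58.6]
white px [526. 249.] n 26 z 44.0 rect c [ 489.6 -220.1] size [6.1 6. ] ang 22.3 mean [ 489.5 -220.2]
white px [387. 258.] n 26 z 44.2 rect c [453.3 -72.6] size [5.6 5.9] ang 25.9 mean [453.1 -72.9]
grey px [199. 180.] n 1052 z 30.8 rect c [529.7 142.9] size [ 33.1 162.4] ang 86.0 mean [502.3 143.8]
grey px [160.  87.] n 33 z 30.7 rect c [594. 188.] size [ 2.  24.5] ang 12.5 mean [
[... 414 characters left out ...]
blue px [262. 200.] n 76 z 89.6 rect c [568.7 177.1] size [31.1 17.5] ang 2.2 mean [568.2 177.2]
yellow px [404. 222.] n 358 z 42.2 rect c [ 520.4 -215.2] size [90.2 33. ] ang 13.6 mean [ 520.3 -215.1]
yellow px [352. 234.] n 191 z 42.3 rect c [484.3 -68.2] size [89.5 18.4] ang 13.8 mean [483.4 -68.2]
white px [378. 228.] n 1260 z 48.6 rect c [ 502.1 -141.6] size [ 89.3 108.8] ang 13.9 mean [ 501.7 -141.6]
grey px [259. 210.] n 417 z 30.6 rect c [538.2 179.9] size [144.8  55. ] ang 7.3 mean [549.3 192.1]
[527.0389426   15.10076974 223.77845756] [ 3.13839057  0.01193898 -1.41160143] [-0.22556012 -0.11205851 -0.1320874   1.5582168   0.00986412  2.75678178] [-0.42370899  0.36881657  0.83714859]
```

View pics/wrist1.png

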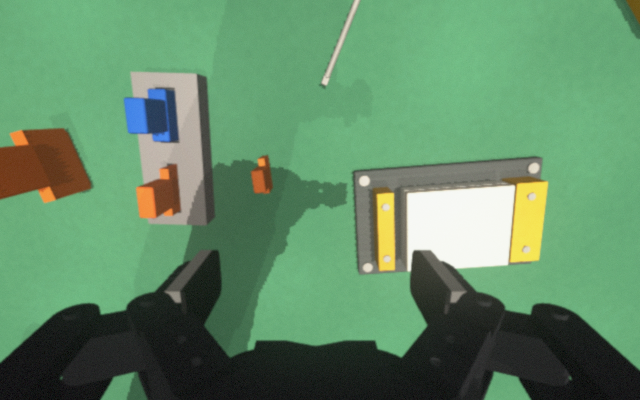

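The wrist view shows the same layout: orange spacer at (157,198), blue at (148,115), jig gap at (400,230). Joint 6 would end up near its limit at the rack, so I'll make the half turn here. It also lets me average out the hand-eye error.

>>> apply_moves(
  rows=[
    {"xyz": [0, 0, 0], "dr": [0, 0, -7.1], "hand": 100},
    {"xyz": [0, 0, 0], "dr": [0, 0, -7.1], "hand": 100},
    {"xyz": [0, 0, 0], "dr": [0, 0, -7.1], "hand": 100},
    {"xyz": [0, 0, 0], "dr": [0, 0, -7.1], "hand": 100},
    {"xyz": [0, 0, 0], "dr": [0, 0, -7.1], "hand": 100},
    {"xyz": [0, 0, 0], "dr": [0, 0, -7.1], "hand": 100},
    {"xyz": [0, 0, 0], "dr": [0, 0, -7.1], "hand": 100},
    {"xyz": [0, 0, 0], "dr": [0, 0, -7.1], "hand": 100},
    {"xyz": [0, 0, 0], "dr": [0, 0, -7.1], "hand": 100},
    {"xyz": [0, 0, 0], "dr": [0, 0, -7.1], "hand": 100},
  ],
)

```text
time_s: 2.62
tool_pos: [523.1, -0.0, 223.1]
orientation: [-3.133, 0.009, -0.162]
force: [-0.8, 0.2, -0.8]
width: 1.0
```

>>> apply_moves(
  rows=[
    {"xyz": [0, 0, 0], "dr": [0, 0, -7.1], "hand": 100},
    {"xyz": [0, 0, 0], "dr": [0, 0, -7.1], "hand": 100},
    {"xyz": [0, 0, 0], "dr": [0, 0, -7.1], "hand": 100},
    {"xyz": [0, 0, 0], "dr": [0, 0, -7.1], "hand": 100},
    {"xyz": [0, 0, 0], "dr": [0, 0, -7.1], "hand": 100},
    {"xyz": [0, 0, 0], "dr": [0, 0, -7.1], "hand": 100},
    {"xyz": [0, 0, 0], "dr": [0, 0, -7.1], "hand": 100},
    {"xyz": [0, 0, 0], "dr": [0, 0, -7.1], "hand": 100},
    {"xyz": [0, 0, 0], "dr": [0, 0, -7.1], "hand": 100},
    {"xyz": [0, 0, 0], "dr": [0, 0, -7.1], "hand": 100},
  ],
)

```text
time_s: 3.45
tool_pos: [518.7, -17.0, 222.9]
orientation: [-3.131, -0.003, 1.087]
force: [0.9, 0.1, -0.1]
width: 0.998
```

>>> apply_moves(
  rows=[
    {"xyz": [0, 0, 0], "dr": [0, 0, -7.1], "hand": 100},
    {"xyz": [0, 0, 0], "dr": [0, 0, -7.1], "hand": 100},
    {"xyz": [0, 0, 0], "dr": [0, 0, -7.1], "hand": 100},
    {"xyz": [0, 0, 0], "dr": [0, 0, -7.1], "hand": 100},
    {"xyz": [0, 0, 0], "dr": [0, 0, 0], "hand": 100},
    {"xyz": [0, 0, 0], "dr": [0, 0, 0], "hand": 100},
  ],
)

```text
time_s: 3.95
tool_pos: [515.9, -26.5, 222.8]
orientation: [-3.133, -0.007, 1.586]
force: [0.3, 0.6, 0.2]
width: 0.999
```

```bash
python3 - <<'E'
from m import *
for n in('wrist',):
    img,d,P=cloud(n); M=masks(img); cv2.imwrite(f'pics/{n}2.png',img[...,::-1])
    roi=(P[...,0]>400)&(P[...,0]<640)&(P[...,1]>-270)&(P[...,1]<230)
    print(n)
    fit(P,M['orange']&roi,82,96,'orange'); fit(P,M['blue']&roi,80,100,'blue'); fit(P,M['yellow']&roi,36,48,'yellow'); fit(P,M['white']&roi,40,56,'white')
o=bot.get_obs();print(o['time_s'],o['tool_pos'],o['orientation'],o['q'],o['force'])
E
```

```text
wrist
orange px [533. 168.] n 730 z 89.7 rect c [490.4 169.6] size [29.7 17.1] ang 5.8 mean [489.9 168. ]
blue px [528. 247.] n 739 z 89.6 rect c [566.6 179.9] size [31.1 17.9] ang 8.4 mean [565.1 178. ]
yellow px [274. 144.] n 1105 z 43.0 rect c [481.8 -65.6] size [89.3 18.2] ang 13.8 mean [476.7 -67. ]
yellow px [133. 181.] n 2448 z 42.8 rect c [ 518.  -213.1] size [89.7 33. ] ang 14.0 mean [ 516.4 -213.1]
white px [202. 165.] n 9633 z 48.9 rect c [ 500.5 -141.8] size [ 90.2 115.1] ang 13.7 mean [ 498.2 -139.2]
white px [267. 120.] n 46 z 44.1 rect c [452.9 -73.3] size [6.4 6.7] ang 89.5 mean [452.9 -73.1]
white px [122. 155.] n 39 z 43.7 rect c [ 489.  -220.6] size [6.1 6.6] ang 5.9 mean [ 489.2 -220.6]
white px [283. 179.] n 37 z 44.0 rect c [511.1 -58.7] size [6.7 6.6] ang 22.4 mean [511.2 -58.5]
white px [143. 211.] n 30 z 43.8 rect c [ 547.5 -206.3] size [6.  6.2] ang 29.0 mean [ 547.3 -206.1]
4.0 [515.90745334 -26.51125978 222.81063664] [-3.13266575 -0.00649373  1.58586441] [-0.30695136 -0.13937992 -0.15906809  1.56163141  0.00333449 -0.32206597] [-0.18687936 -0.12902427 -0.34461472]
```

```bash
cat > g.py <<'E'
import sys
from h import *
x,y,z,yaw=map(float,sys.argv[1:5]); o=bot.get_obs(); r=R.from_euler('xyz',o['orientation'])
t=R.from_euler('xyz',[180,0,yaw],degrees=True)
print('t',round(o['time_s'],2),'pos',o['tool_pos'].round(1),'F',o['force'].round(1),'w',round(o['width'],3))
print('shift mm',r.inv().apply(np.array([x,y,z])-o['tool_pos']).round(1),'rot deg',np.degrees((r.inv()*t).as_rotvec()).round(2))
E
python3 g.py 491 169.7 150 97.6
```

```text
t 4.0 pos [515.9 -26.5 222.8] F [-0.2 -0.1 -0.3] w 0.999
shift mm [196.1 -21.3  74.3] rot deg [-0.49 -0.4  -6.73]
```

>>> apply_moves(
  rows=[
    {"xyz": [0.032, -0.0035, 0.008], "dr": [0, 0, 0], "hand": 60},
    {"xyz": [0.032, -0.0035, 0.008], "dr": [0, 0, 0], "hand": 60},
    {"xyz": [0.032, -0.0035, 0.008], "dr": [0, 0, 0], "hand": 60},
    {"xyz": [0.032, -0.0035, 0.008], "dr": [0, 0, 0], "hand": 60},
    {"xyz": [0.032, -0.0035, 0.008], "dr": [0, 0, 0], "hand": 60},
    {"xyz": [0.032, -0.0035, 0.008], "dr": [0, 0, 0], "hand": 60},
    {"xyz": [0, 0, 0.01], "dr": [-0.5, -0.4, -6.7], "hand": 60},
    {"xyz": [0, 0, 0], "dr": [0, 0, 0], "hand": 60},
  ],
)

```text
time_s: 4.67
tool_pos: [493.6, 168.3, 164.0]
orientation: [3.139, 0.002, 1.661]
force: [-0.1, -0.2, 0.7]
width: 0.603
```

```bash
python3 g.py 491 169.7 130 97.6
```

```text
t 4.67 pos [493.6 168.3 164. ] F [-0.1 -0.2  0.7] w 0.603
shift mm [ 1.7 -2.5 34. ] rot deg [ 0.15  0.12 -2.41]
```

>>> apply_moves(
  rows=[
    {"xyz": [0.0017, -0.0025, 0.03], "dr": [0.1, 0.1, -2.4], "hand": 60},
    {"xyz": [0, 0, 0.003], "dr": [0, 0, 0], "hand": 60},
    {"xyz": [0, 0, 0], "dr": [0, 0, 0], "hand": 60},
  ],
)

```text
time_s: 4.92
tool_pos: [491.5, 169.0, 132.0]
orientation: [3.139, 0.0, 1.689]
force: [0.4, -0.4, 0.1]
width: 0.6
```

```bash
python3 g.py 491 169.7 55 97.6; python3 - <<'E'
from m import *
img,d,P=cloud('wrist'); M=masks(img); cv2.imwrite(f'pics/wrist3.png',img[...,::-1])
roi=(P[...,0]>400)&(P[...,0]<640)&(P[...,1]>90)&(P[...,1]<230)
fit(P,M['orange']&roi,82,96,'orange'); fit(P,M['blue']&roi,80,100,'blue')
E
```

```text
t 4.92 pos [491.5 169.  132. ] F [ 0.4 -0.4  0.1] w 0.6
shift mm [ 0.8 -0.5 77. ] rot deg [ 0.12  0.01 -0.85]
orange px [317. 222.] n 1094 z 89.9 rect c [490.1 170.3] size [29.7 14.4] ang 7.3 mean [488.7 170.2]
blue px [318. 324.] n 977 z 89.6 rect c [564.3 180.7] size [26.7 17.4] ang 6.3 mean [562.  179.8]
```

View pics/wrist3.png

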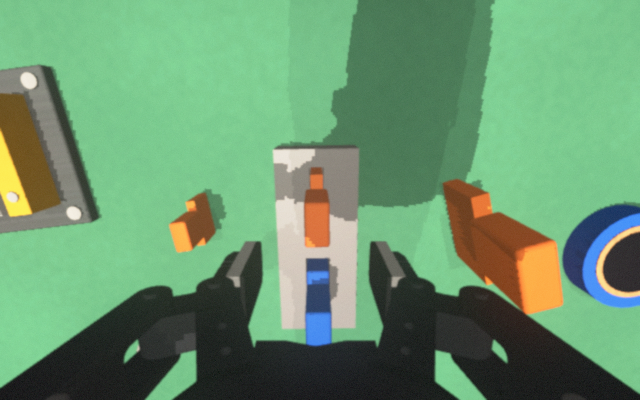

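View: the orange head is centred between the fingers at (317,222), blue is at (318,320), and the fingers are clear of everything. I'll descend and grip.

>>> apply_moves(
  rows=[
    {"xyz": [0.001, -0.0005, 0.03], "dr": [0.1, 0, -0.8], "hand": 60},
    {"xyz": [0, 0, 0.028], "dr": [0, 0, 0], "hand": 60},
    {"xyz": [0, 0, 0.01], "dr": [0, 0, 0], "hand": 60},
    {"xyz": [0, 0, 0], "dr": [0, 0, 0], "hand": 60},
  ],
)

```text
time_s: 5.3
tool_pos: [495.8, 167.2, 69.3]
orientation: [3.133, 0.001, 1.687]
force: [-0.7, 0.5, 0.4]
width: 0.601
```

```bash
python3 g.py 491 170 55 97.6
```

```text
t 5.3 pos [495.8 167.2  69.3] F [-0.7  0.5  0.4] w 0.601
shift mm [ 3.3 -4.6 14.3] rot deg [ 0.47  0.04 -0.94]
```

>>> apply_moves(
  rows=[
    {"xyz": [0.0033, -0.0046, 0.002], "dr": [0.5, 0, -0.9], "hand": 60},
    {"xyz": [0, 0, 0.006], "dr": [0, 0, 0], "hand": 60},
    {"xyz": [0, 0, 0.006], "dr": [0, 0, 0], "hand": 60},
    {"xyz": [0, 0, 0], "dr": [0, 0, 0], "hand": 60},
  ],
)

```text
time_s: 5.63
tool_pos: [493.5, 169.6, 59.8]
orientation: [3.138, 0.001, 1.7]
force: [0.1, 0.9, 0.3]
width: 0.601
```

```bash
python3 g.py 491 170 55 97.6
```

```text
t 5.63 pos [493.5 169.6  59.8] F [0.1 0.9 0.3] w 0.601
shift mm [ 0.8 -2.4  4.8] rot deg [ 0.23  0.06 -0.21]
```

>>> apply_moves(
  rows=[
    {"xyz": [0.001, -0.003, 0.005], "dr": [0.3, 0, -0.3], "hand": 60},
    {"xyz": [0, -0.001, 0.001], "dr": [0, 0, 0], "hand": 60},
    {"xyz": [0, 0, 0], "dr": [0, 0, 0], "hand": 0},
    {"xyz": [0, 0, 0], "dr": [0, 0, 0], "hand": 0},
    {"xyz": [0, 0, 0], "dr": [0, 0, 0], "hand": 0},
    {"xyz": [0, 0, 0], "dr": [0, 0, 0], "hand": 0},
    {"xyz": [0, 0, 0], "dr": [0, 0, 0], "hand": 0},
    {"xyz": [0, 0, 0], "dr": [0, 0, 0], "hand": 0},
  ],
)

```text
time_s: 6.3
tool_pos: [490.2, 170.3, 55.2]
orientation: [3.141, 0.001, 1.705]
force: [-0.7, 0.0, -1.1]
width: 0.177
```

```bash
python3 g.py 491 170 55 97.6
```

```text
t 6.3 pos [490.2 170.3  55.2] F [-0.7  0.  -1.1] w 0.177
shift mm [-0.4  0.8  0.2] rot deg [0.05 0.07 0.1 ]
```

>>> apply_moves(
  rows=[
    {"xyz": [0, 0, 0], "dr": [0, 0, 0], "hand": 0},
    {"xyz": [0, 0, 0], "dr": [0, 0, 0], "hand": 0},
    {"xyz": [0, 0, -0.006], "dr": [0, 0, 0], "hand": 0},
    {"xyz": [0, 0, -0.008], "dr": [0, 0, 0], "hand": 0},
    {"xyz": [0, 0, -0.008], "dr": [0, 0, 0], "hand": 0},
    {"xyz": [0, 0, -0.008], "dr": [0, 0, 0], "hand": 0},
    {"xyz": [0, 0, -0.02], "dr": [0, 0, 0], "hand": 0},
    {"xyz": [0, 0, -0.025], "dr": [0, 0, 0], "hand": 0},
    {"xyz": [0, 0, -0.02], "dr": [0, 0, 0], "hand": 0},
    {"xyz": [0, 0, 0], "dr": [0, 0, 0], "hand": 0},
  ],
)

```text
time_s: 7.13
tool_pos: [489.4, 170.3, 158.4]
orientation: [3.141, 0.001, 1.705]
force: [0.2, 0.2, -0.0]
width: 0.177
```

```bash
python3 g.py 485.8 -80.4 150 103.85; python3 - <<'E'
from m import *
img,d,P=cloud('wrist'); cv2.imwrite('pics/wrist4.png',img[...,::-1])
o=bot.get_obs(); fit(P,masks(img)['orange']&(P[...,1]>130)&(P[...,1]<210),70,250,'o')
E
```

```text
t 7.13 pos [489.4 170.3 158.4] F [ 0.2  0.2 -0. ] w 0.177
shift mm [-248.   -37.1    8.7] rot deg [ 0.03  0.07 -6.15]
o px [315. 269.] n 4365 z 192.7 rect c [484.8 170.3] size [40.2 16.2] ang 7.9 mean [482.8 170.1]
```

View pics/wrist4.png

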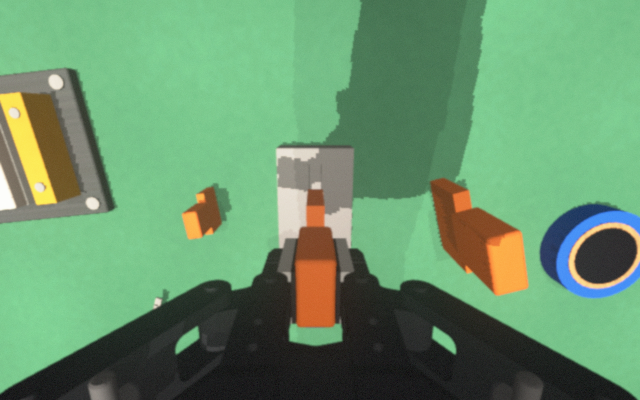

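The spacer is held upright between the pads (head at (315,275)) and is clear of the rack. Now over to the gap.

>>> apply_moves(
  rows=[
    {"xyz": [-0.025, -0.0037, 0], "dr": [0, 0, -0.7], "hand": 0},
    {"xyz": [-0.031, -0.005, 0], "dr": [0, 0, -0.7], "hand": 0},
    {"xyz": [-0.031, -0.005, 0], "dr": [0, 0, -0.7], "hand": 0},
    {"xyz": [-0.031, -0.005, 0], "dr": [0, 0, -0.7], "hand": 0},
    {"xyz": [-0.031, -0.005, 0], "dr": [0, 0, -0.7], "hand": 0},
    {"xyz": [-0.031, -0.005, 0], "dr": [0, 0, -0.7], "hand": 0},
    {"xyz": [-0.031, -0.005, 0], "dr": [0, 0, -0.7], "hand": 0},
    {"xyz": [-0.02, -0.004, 0.01], "dr": [0, 0, -0.7], "hand": 0},
    {"xyz": [0, 0, 0.01], "dr": [0, 0, 0], "hand": 0},
    {"xyz": [0, 0, 0], "dr": [0, 0, 0], "hand": 0},
  ],
)

```text
time_s: 8.02
tool_pos: [490.9, -72.6, 132.1]
orientation: [-3.139, -0.001, 1.811]
force: [-0.0, 0.4, -0.8]
width: 0.182
```

```bash
python3 g.py 485.8 -80.4 115 103.85
```

```text
t 8.02 pos [490.9 -72.6 132.1] F [-0.   0.4 -0.8] w 0.182
shift mm [-6.4 -6.7 17.1] rot deg [-0.13 -0.05 -0.07]
```

>>> apply_moves(
  rows=[
    {"xyz": [-0.006, -0.0065, 0.008], "dr": [-0.1, 0, -0.1], "hand": 0},
    {"xyz": [0, 0, 0.008], "dr": [0, 0, 0], "hand": 0},
    {"xyz": [0, 0, 0], "dr": [0, 0, 0], "hand": 0},
  ],
)

```text
time_s: 8.27
tool_pos: [485.0, -78.2, 114.2]
orientation: [-3.139, -0.003, 1.813]
force: [-0.6, -0.3, -1.1]
width: 0.178
```

```bash
python3 g.py 485.8 -80.4 105 103.85; python3 - <<'E'
from m import *
img,d,P=cloud('wrist'); M=masks(img); cv2.imwrite('pics/wrist5.png',img[...,::-1])
roi=(P[...,0]>400)&(P[...,0]<640)&(P[...,1]>-270)&(P[...,1]<0)
fit(P,M['yellow']&roi,36,48,'yellow'); fit(P,M['white']&roi,40,56,'white'); fit(P,M['orange']&roi,70,200,'o')
# orange blade edges (blade front face columns) and gap
E
```

```text
t 8.27 pos [485.  -78.2 114.2] F [-0.6 -0.3 -1.1] w 0.178
shift mm [-2.3  0.3  9.2] rot deg [-0.12 -0.16  0.01]
yellow px [117. 207.] n 5222 z 42.8 rect c [ 517.8 -212.9] size [89.8 33.4] ang 13.9 mean [ 515.1 -213.6]
yellow px [323. 152.] n 44 z 42.7 rect c [442.1 -82.4] size [4.9 4.1] ang 14.4 mean [441.7 -82.8]
white px [218. 207.] n 18393 z 48.9 rect c [ 500.5 -142.1] size [ 89.9 114.1] ang 13.6 mean [ 495.9 -143.3]
white px [109. 171.] n 89 z 43.9 rect c [ 488.8 -220.7] size [7.8 6.5] ang 81.1 mean [ 489.  -220.5]
white px [123. 252.] n 72 z 43.8 rect c [ 547.1 -206.4] size [6.6 7. ] ang 25.8 mean [ 547.2 -206.2]
o px [316. 272.] n 4110 z 148.6 rect c [480.4 -78.7] size [40.1 15.8] ang 13.8 mean [479.1 -78.7]
```

View pics/wrist5.png

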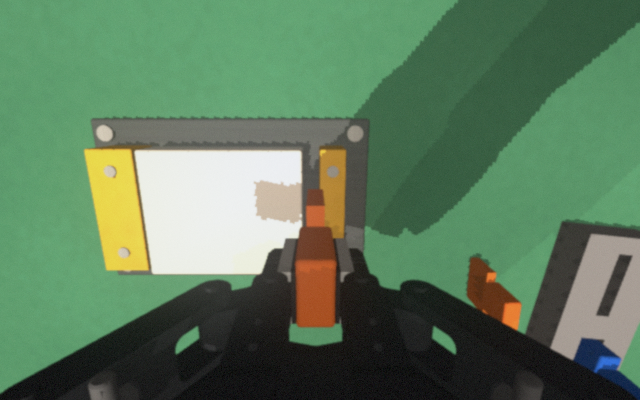

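The wrist view shows the spacer's blade (316,210) over the right-hand gap (about (311,170)), needing a shift of a couple of mm to the left. I'll measure both in this one image.

>>> apply_moves(
  rows=[
    {"xyz": [-0.0023, 0, 0.005], "dr": [-0.1, -0.1, 0], "hand": 0},
    {"xyz": [0, 0, 0], "dr": [0, 0, 0], "hand": 0},
    {"xyz": [0, 0, 0], "dr": [0, 0, 0], "hand": 0},
  ],
)

```text
time_s: 8.57
tool_pos: [486.5, -78.6, 110.3]
orientation: [3.141, -0.0, 1.816]
force: [0.5, 0.7, -0.2]
width: 0.181
```

```bash
cat > lat.py <<'E'
from m import *
o=bot.get_obs(); img,d,P=cloud('wrist'); M=masks(img); a=np.radians(103.85)
lx=np.array([np.cos(a),np.sin(a)]); L=(P[...,:2]-o['tool_pos'][:2])@lx; Z=P[...,2]; T=o['tool_pos'][2]
pr=lambda n,m:print(n,m.sum(),np.percentile(L[m],[1,3,50,97,99]).round(2) if m.sum() else '')
near=(np.abs(L)<90)
pr('head',M['orange']&near&(Z>T+30)&(Z<T+38)); pr('headall',M['orange']&near&(Z>T-5)&(Z<T+38)); pr('blade',M['orange']&near&(Z>T-50)&(Z<T-7)&(abs(L)<15))
h=cv2.cvtColor(img,cv2.COLOR_RGB2HSV)
pr('tile',(Z>46)&(Z<52)&(h[...,1]<70)&(L>-120)&(L<10)); y=(Z>40)&(Z<45.5)&(h[...,1]>120)&(abs(L)<60); pr('thin',y)
E
python3 g.py 485.8 -80.4 105 103.85;python3 lat.py
```

```text
t 8.57 pos [486.5 -78.6 110.3] F [ 0.5  0.7 -0.2] w 0.181
shift mm [-1.5 -1.2  5.3] rot deg [ 0.05 -0.02  0.18]
head 2826 [-6.87 -6.52  0.57  7.86  8.17]
headall 3854 [-6.85 -6.41  0.91  7.8   8.15]
blade 127 [-1.65 -1.53  2.57  4.85  4.95]
tile 19215 [-115.81 -113.71  -65.43  -11.82   -8.8 ]
thin 1986 [ 5.08  5.74 14.59 21.99 22.34]
```

>>> apply_moves(
  rows=[
    {"xyz": [-0.002, -0.001, 0.003], "dr": [0, 0, 0.2], "hand": 0},
    {"xyz": [0, 0, 0], "dr": [0, 0, 0], "hand": 0},
    {"xyz": [0, 0, 0], "dr": [0, 0, 0], "hand": 0},
  ],
)

```text
time_s: 8.87
tool_pos: [486.5, -80.7, 107.7]
orientation: [3.14, 0.0, 1.813]
force: [0.3, 0.3, -0.1]
width: 0.178
```

```bash
python3 g.py 485.9 -80.8 105 103.85;python3 lat.py
```

```text
t 8.87 pos [486.5 -80.7 107.7] F [ 0.3  0.3 -0.1] w 0.178
shift mm [ 0.1 -0.6  2.7] rot deg [0.1  0.01 0.  ]
head 2829 [-6.87 -6.53  0.55  7.92  8.25]
headall 3801 [-6.83 -6.36  0.96  7.89  8.23]
blade 69 [-1.44 -0.57  2.86  5.02  5.06]
tile 19308 [-113.74 -111.71  -64.13  -10.54   -7.32]
thin 2148 [ 6.69  7.29 16.02 23.95 24.24]
```

Spacer centre is at +0.6 and gap centre at +0.5, so they line up. Descending in steps.

>>> apply_moves(
  rows=[
    {"xyz": [0, 0, 0.005], "dr": [0, 0, 0], "hand": 0},
    {"xyz": [0, 0, 0.005], "dr": [0, 0, 0], "hand": 0},
    {"xyz": [0, 0, 0.004], "dr": [0, 0, 0], "hand": 0},
    {"xyz": [0, 0, 0.003], "dr": [0, 0, 0], "hand": 0},
    {"xyz": [0, 0, 0], "dr": [0, 0, 0], "hand": 0},
  ],
)

```text
time_s: 9.33
tool_pos: [486.5, -80.8, 88.7]
orientation: [3.14, 0.0, 1.812]
force: [0.6, 1.5, -0.4]
width: 0.181
```

```bash
python3 g.py 485.9 -80.8 59 103.85;python3 lat.py
```

```text
t 9.33 pos [486.5 -80.8  88.7] F [ 0.6  1.5 -0.4] w 0.181
shift mm [ 0.2 -0.6 29.7] rot deg [ 0.09  0.01 -0.02]
head 2835 [-6.88 -6.57  0.54  7.88  8.24]
headall 3887 [-6.85 -6.4   0.93  7.86  8.22]
blade 97 [-2.33 -1.94  2.75  6.83  6.85]
tile 22070 [-113.71 -111.77  -65.06  -10.46   -7.09]
thin 2343 [ 6.75  7.2  16.1  24.05 24.4 ]
```

>>> apply_moves(
  rows=[
    {"xyz": [0, 0, 0.005], "dr": [0, 0, 0], "hand": 0},
    {"xyz": [0, 0, 0.005], "dr": [0, 0, 0], "hand": 0},
    {"xyz": [0, 0, 0.004], "dr": [0, 0, 0], "hand": 0},
    {"xyz": [0, 0, 0], "dr": [0, 0, 0], "hand": 0},
  ],
)

```text
time_s: 9.72
tool_pos: [486.7, -80.9, 73.8]
orientation: [3.14, 0.0, 1.812]
force: [-0.2, 0.5, -1.3]
width: 0.178
```

```bash
python3 g.py 485.9 -80.8 59 103.85
```

```text
t 9.72 pos [486.7 -80.9  73.8] F [-0.2  0.5 -1.3] w 0.178
shift mm [ 0.3 -0.8 14.8] rot deg [ 0.12  0.03 -0.02]
```

Foot is about 15 mm in with no contact force.

>>> apply_moves(
  rows=[
    {"xyz": [0, 0, 0.004], "dr": [0, 0, 0], "hand": 0},
    {"xyz": [0, 0, 0.004], "dr": [0, 0, 0], "hand": 0},
    {"xyz": [0, 0, 0.003], "dr": [0, 0, 0], "hand": 0},
    {"xyz": [0, 0, 0.001], "dr": [0, 0, 0], "hand": 0},
    {"xyz": [0, 0, 0], "dr": [0, 0, 0], "hand": 0},
  ],
)

```text
time_s: 10.13
tool_pos: [486.5, -80.8, 60.1]
orientation: [3.14, 0.0, 1.812]
force: [-0.1, 1.5, -0.8]
width: 0.179
```

>>> apply_moves(
  rows=[
    {"xyz": [0, 0, 0.001], "dr": [0, 0, 0], "hand": 0},
    {"xyz": [0, 0, 0.001], "dr": [0, 0, 0], "hand": 0},
    {"xyz": [0, 0, 0], "dr": [0, 0, 0], "hand": 0},
  ],
)

```text
time_s: 10.38
tool_pos: [487.0, -81.0, 59.4]
orientation: [3.139, 0.001, 1.812]
force: [0.0, 0.2, -1.5]
width: 0.178
```

>>> apply_moves(
  rows=[
    {"xyz": [0, 0, 0.001], "dr": [0, 0, 0], "hand": 0},
    {"xyz": [0, 0, 0.001], "dr": [0, 0, 0], "hand": 0},
    {"xyz": [0, 0, 0], "dr": [0, 0, 0], "hand": 0},
  ],
)

```text
time_s: 10.63
tool_pos: [487.7, -81.2, 59.4]
orientation: [3.138, 0.002, 1.812]
force: [0.7, 0.2, -0.5]
width: 0.176
```

>>> apply_moves(
  rows=[
    {"xyz": [0, 0, 0.002], "dr": [0, 0, 0], "hand": 0},
    {"xyz": [0, 0, 0], "dr": [0, 0, 0], "hand": 0},
  ],
)

```text
time_s: 10.8
tool_pos: [488.8, -81.7, 59.4]
orientation: [3.135, 0.004, 1.813]
force: [0.0, -0.3, -1.0]
width: 0.177
```

```bash
python3 g.py 485.9 -80.8 59 103.85; python3 lat.py
```

```text
t 10.8 pos [488.8 -81.7  59.4] F [ 0.  -0.3 -1. ] w 0.177
shift mm [ 1.5 -2.6  0.4] rot deg [0.35 0.22 0.01]
head 2836 [-6.76 -6.49  0.67  8.02  8.38]
headall 3934 [-6.74 -6.31  1.02  7.98  8.36]
blade 52 [0.43 0.47 2.86 6.15 8.02]
tile 27410 [-112.41 -110.68  -66.21   -9.55   -5.98]
thin 2862 [ 2.06  8.21 17.32 25.33 25.72]
```

```bash
python3 -c "
from h import *
o=bot.get_obs(); print(o['q'].round(3),o['joint_efforts'].round(1),o['wrist_torque'].round(2),o['force'])"
```

```text
[-4.310e-01 -1.870e-01 -5.000e-01  1.251e+00  1.000e-03 -6.720e-01] [  0.  -39.6  48.8   0.1  -0.    0. ] [ 0.01 -0.05  0.07] [-0.17159989 -1.49231169  0.20428334]
```

It stops at z 59.4, where 59.2 was expected for a seated foot. The reading relaxes after each row because the target resets to the measured pose. Seated, so I'll release.

>>> apply_moves(
  rows=[
    {"xyz": [0, 0, 0], "dr": [0, 0, 0], "hand": 45},
    {"xyz": [0, 0, 0], "dr": [0, 0, 0], "hand": 45},
    {"xyz": [0, 0, 0], "dr": [0, 0, 0], "hand": 45},
    {"xyz": [0, 0, 0], "dr": [0, 0, 0], "hand": 45},
    {"xyz": [0, 0, -0.01], "dr": [0.3, 0.2, 0], "hand": 45},
    {"xyz": [0, 0, -0.02], "dr": [0, 0, 0], "hand": 45},
    {"xyz": [0, 0, -0.03], "dr": [0, 0, 0], "hand": 45},
    {"xyz": [0, 0, -0.03], "dr": [0, 0, 0], "hand": 45},
    {"xyz": [0, 0, 0], "dr": [0, 0, 0], "hand": 45},
  ],
)

```text
time_s: 11.6
tool_pos: [486.4, -80.7, 151.8]
orientation: [-3.137, -0.004, 1.812]
force: [0.6, -1.0, 0.7]
width: 0.449
```

```bash
python3 g.py 500 -142 150 103.85; python3 - <<'E'
from m import *
img,d,P=cloud('wrist'); M=masks(img); cv2.imwrite('pics/wrist6.png',img[...,::-1])
roi=(P[...,0]>400)&(P[...,0]<640)&(P[...,1]>-270)&(P[...,1]<0)
fit(P,M['orange']&roi,85,105,'head'); fit(P,M['orange']&roi,45,60,'blade'); fit(P,M['yellow']&roi,36,48,'yellow'); fit(P,M['white']&roi,45,56,'white')
E
```

```text
t 11.6 pos [486.4 -80.7 151.8] F [ 0.6 -1.   0.7] w 0.449
shift mm [-62.8  -1.4   1.5] rot deg [-0.28 -0.25 -0.01]
head px [313. 222.] n 925 z 93.8 rect c [489.4 -80.5] size [30.1 14.8] ang 13.2 mean [488.5 -80.7]
blade px [313. 183.] n 162 z 54.0 rect c [470.2 -85.3] size [10.9  7.8] ang 13.9 mean [470.5 -85.1]
yellow px [148. 195.] n 3960 z 42.8 rect c [ 518.1 -213.1] size [90.4 33.3] ang 14.0 mean [ 515.4 -213.4]
yellow px [325. 146.] n 45 z 42.8 rect c [442.5 -81.5] size [5.7 6.6] ang 19.1 mean [441.9 -82.4]
yellow px [333. 233.] n 491 z 42.9 rect c [510.3 -57.7] size [30.5 16.8] ang 8.2 mean [510.5 -57.8]
white px [237. 196.] n 13876 z 48.9 rect c [ 500.1 -139.8] size [ 89. 110.] ang 13.9 mean [ 497.  -141.8]
```

View pics/wrist6.png

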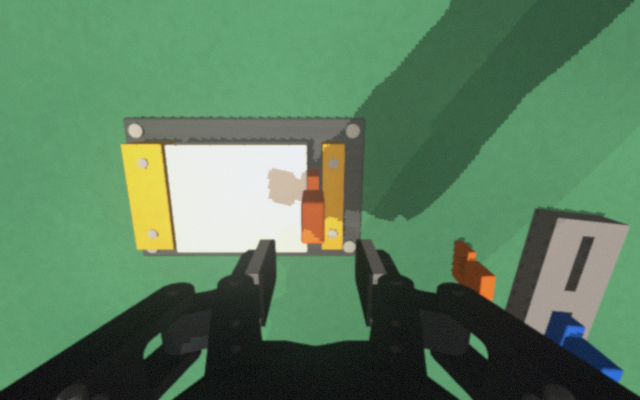

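The spacer stands upright in the thin-cheek gap at (313,210). Its head top reads 93.8 against 93 nominal (the readings run about +0.8 high), so it is seated and within the tile's length. Now I'll shut the fingers and move over the tile, away from the spacer.

>>> apply_moves(
  rows=[
    {"xyz": [-0.025, 0, 0], "dr": [-0.3, -0.2, 0], "hand": 0},
    {"xyz": [-0.025, 0, 0], "dr": [0, 0, 0], "hand": 0},
    {"xyz": [-0.024, 0, 0], "dr": [0, 0, 0], "hand": 0},
    {"xyz": [0, 0, 0.02], "dr": [0, 0, 0], "hand": 0},
    {"xyz": [0, 0, 0.02], "dr": [0, 0, 0], "hand": 0},
    {"xyz": [0, 0, 0], "dr": [0, 0, 0], "hand": 0},
  ],
)

```text
time_s: 12.15
tool_pos: [504.6, -155.5, 108.1]
orientation: [-3.141, -0.001, 1.814]
force: [-0.9, 0.3, -0.6]
width: -0.006
```

```bash
python3 g.py 503.8 -154 52 103.85
```

```text
t 12.15 pos [ 504.6 -155.5  108.1] F [-0.9  0.3 -0.6] w -0.006
shift mm [ 1.6 -0.4 56.1] rot deg [-0.03 -0.08  0.06]
```

>>> apply_moves(
  rows=[
    {"xyz": [0, 0, 0.015], "dr": [0, 0, 0], "hand": 0},
    {"xyz": [0, 0, 0.015], "dr": [0, 0, 0], "hand": 0},
    {"xyz": [0, 0, 0.013], "dr": [0, 0, 0], "hand": 0},
    {"xyz": [0, 0, 0.006], "dr": [0, 0, 0], "hand": 0},
    {"xyz": [0, 0, 0], "dr": [0, 0, 0], "hand": 0},
  ],
)

```text
time_s: 12.57
tool_pos: [503.5, -154.4, 57.3]
orientation: [-3.139, -0.004, 1.814]
force: [-0.0, 1.3, 0.1]
width: 0.003
```

```bash
python3 g.py 503.8 -154 42 103.85
```

```text
t 12.57 pos [ 503.5 -154.4   57.3] F [-0.   1.3  0.1] w 0.003
shift mm [ 0.3  0.5 15.3] rot deg [-0.16 -0.23  0.07]
```

>>> apply_moves(
  rows=[
    {"xyz": [0, 0, 0.005], "dr": [-0.1, -0.2, 0], "hand": 0},
    {"xyz": [0, 0, 0.004], "dr": [0, 0, 0], "hand": 0},
    {"xyz": [0, 0, 0.003], "dr": [0, 0, 0], "hand": 0},
    {"xyz": [0, 0, 0.002], "dr": [0, 0, 0], "hand": 0},
  ],
)

```text
time_s: 12.9
tool_pos: [504.3, -154.6, 44.8]
orientation: [3.141, 0.002, 1.814]
force: [-3.1, 1.6, 5.2]
width: 0.004
```

>>> apply_moves(
  rows=[
    {"xyz": [0, 0, 0.003], "dr": [0, 0, 0], "hand": 0},
    {"xyz": [0, 0, 0.003], "dr": [0, 0, 0], "hand": 0},
  ],
)

```text
time_s: 13.07
tool_pos: [504.5, -154.8, 41.7]
orientation: [3.141, 0.003, 1.815]
force: [-16.7, 9.0, 41.1]
width: -0.003
```

At the stop. I'll ease off to a moderate hold.

>>> apply_moves(
  rows=[
    {"xyz": [0, 0, 0.001], "dr": [0, 0, 0], "hand": 0},
  ],
)

```text
time_s: 13.15
tool_pos: [504.6, -154.8, 42.4]
orientation: [3.141, 0.003, 1.815]
force: [-4.1, 2.6, 7.5]
width: 0.001
```

```bash
python3 -c "
from m import *
img,d,P=cloud('wrist'); M=masks(img)
roi=(P[...,0]>400)&(P[...,0]<640)&(P[...,1]>-270)&(P[...,1]<0)
fit(P,M['white']&roi,36,56,'white'); fit(P,M['yellow']&roi,36,48,'yellow'); fit(P,M['orange']&roi,60,105,'o')
cv2.imwrite('pics/wrist7.png',img[...,::-1])
o=bot.get_obs();print(o['time_s'],o['tool_pos'],o['orientation'],o['force'])"
```

```text
white px [351. 219.] n 25022 z 43.3 rect c [ 491.1 -142.1] size [ 71.6 109.8] ang 13.5 mean [ 482.1 -142.1]
white px [184. 195.] n 207 z 43.9 rect c [ 489.1 -220.7] size [7.4 7.7] ang 59.7 mean [ 489.1 -220.7]
white px [315. 328.] n 83 z 43.2 rect c [ 544.4 -144. ] size [5.7 4.7] ang 14.3 mean [ 544.3 -144.1]
white px [416. 330.] n 67 z 43.3 rect c [533.  -92.6] size [8.  4.8] ang 69.7 mean [532.4 -93. ]
yellow px [187. 228.] n 8393 z 42.9 rect c [ 511.6 -215.2] size [76.7 32.7] ang 14.0 mean [ 506.3 -217. ]
yellow px [497. 164.] n 27 z 40.5 rect c [440.5 -82.8] size [3. 7.] ang 46.0 mean [440.8 -83.4]
yellow px [523. 193.] n 517 z 43.0 rect c [459.1 -67.4] size [45. 12.] ang 16.5 mean [450.5 -68.4]
yellow px [216. 329.] n 54 z 43.0 rect c [ 558.1 -194.6] size [4.  7.8] ang 49.6 mean [ 557.5 -194.5]
o px [512. 296.] n 6617 z 87.1 rect c [488.8 -81.5] size [29.7 17. ] ang 14.9 mean [483.8 -86. ]
13.2 [ 504.70427353 -154.81255586   42.25333762] [3.14077266e+00 3.09342016e-03 1.81493083e+00] [-4.92473422  3.13387566  8.59584428]
```

View pics/wrist7.png

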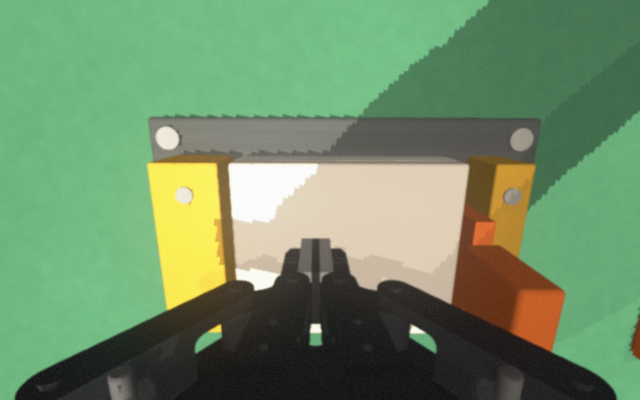

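View: the closed fingers press the tile at (316,270), and the spacer stands clear of the gripper at (505,290). The tile reads 43.3 against 43.0 for the cheeks, so it needs slightly more push.

>>> apply_moves(
  rows=[
    {"xyz": [0, 0, 0.002], "dr": [0, 0, 0], "hand": 0},
    {"xyz": [0, 0, 0.002], "dr": [0, 0, 0], "hand": 0},
  ],
)

```text
time_s: 13.37
tool_pos: [504.8, -154.9, 41.9]
orientation: [3.141, 0.004, 1.815]
force: [-10.7, 6.2, 22.2]
width: -0.001
```

```bash
python3 -c "
from m import *
img,d,P=cloud('wrist'); M=masks(img)
roi=(P[...,0]>400)&(P[...,0]<640)&(P[...,1]>-270)&(P[...,1]<0)
fit(P,M['white']&roi,36,56,'white'); fit(P,M['yellow']&roi,36,48,'yellow')
for i in range(3):
  o=bot.get_obs();print(o['time_s'],o['tool_pos'],o['force']); bot.snapshot('top')"
```

```text
white px [351. 219.] n 25107 z 42.9 rect c [ 491.1 -142.1] size [ 71.4 109.9] ang 13.6 mean [ 482.2 -142.1]
white px [184. 195.] n 209 z 44.1 rect c [ 489.  -220.6] size [7.4 7.7] ang 11.4 mean [ 489.1 -220.6]
white px [315. 328.] n 83 z 42.9 rect c [ 544.8 -144. ] size [6.2 4.7] ang 14.5 mean [ 544.4 -144.1]
white px [416. 330.] n 66 z 42.9 rect c [533.  -92.2] size [8.2 4.2] ang 81.9 mean [532.5 -93. ]
yellow px [187. 228.] n 8443 z 42.9 rect c [ 511.5 -215.3] size [76.5 32.4] ang 13.3 mean [ 506.1 -217.1]
yellow px [522. 196.] n 556 z 43.0 rect c [459.5 -68.7] size [45.4 12.6] ang 13.1 mean [452.1 -68.4]
yellow px [216. 329.] n 52 z 42.8 rect c [ 558.3 -194.9] size [3.7 7.7] ang 40.9 mean [ 557.7 -194.7]
13.4167 [ 504.76045581 -154.86156801   41.94822829] [-9.19456524  3.9202953  20.14609121]
13.4667 [ 504.75600391 -154.86948254   41.93254329] [-9.03558397  4.66056067 18.44422642]
13.5167 [ 504.75153628 -154.85665413   41.92804157] [-9.56271279  4.90092086 18.79071528]
```

The tile is flush (42.9 against 42.9) and the push is steady at about 19 N. Handing in.

```bash
python3 -c "
from cell import bot
print(bot.close_job()); o=bot.get_obs(); print(o['time_s'],o['tool_pos'],o['force'])"
```

```text
the job is handed in; nothing more can be done
None
the job is handed in; nothing more can be done
```

The job is done and handed in at about 13.5 s on the robot's clock. I took the middle-sized orange spacer from the rack and slid it into the 12 mm gap beside the thin cheek. After letting go, I pressed the tile down with the shut fingers and was still holding it when I handed in.

**Last checks:**
- **Spacer:** it stands upright and free, about 4 mm from the middle of the tile's length. Its head top read 93.8 mm against 93 expected. The wrist camera reads about 0.8 mm high, so it is down on the base plate.
- **Tile:** its top and the cheeks both read 42.9 mm, so they are flush. The hold was steady at about 19 N, more than the 8 N needed.

**Disagreements and gaps:**
- **Cameras:** the overhead camera put things about 2 mm away from where the wrist camera did. The wrist readings agreed before and after a half turn of the tool, so I used those.
- **Forces:** the push on the tile peaked at about 41 N for a moment, through the fingertips, before I eased it off. When the spacer bottomed out the force reading stayed near zero. I judged it seated from the height at which it stopped, then from the later picture.
- **Other items:** I did not re-measure the other things on the bench at the end. None looked moved in the wrist pictures.

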